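# Set the painted baubles in their drying rings

## Task

Set each of the four baubles decorated with white paint, one after another, into the drying ring of its own colour: seated in the ring with its silver cap upward, put down gently and not dropped. Leave the plain, undecorated baubles standing where they are.

Things in the scene. Friction and masses are not known exactly. Their poses are not given: they have to be found in the camera images.
- purple_painted: Painted Christmas bauble: a hard purple ball with white bands and a circle of white dots, 50 mm across, flat foot 24 mm wide, small silver cap on top reaching 34 mm above the ball's centre. Origin at the ball's centre, 22 mm above the table as it stands on its foot; z up through the cap. About 40 g, loose, standing on the table.
- blue_painted: Painted Christmas bauble: a hard blue ball with white bands and a circle of white dots, 50 mm across, flat foot 24 mm wide, small silver cap on top reaching 34 mm above the ball's centre. Origin at the ball's centre, 22 mm above the table as it stands on its foot; z up through the cap. About 40 g, loose, standing on the table.
- green_painted: Painted Christmas bauble: a hard green ball with white bands and a circle of white dots, 50 mm across, flat foot 24 mm wide, small silver cap on top reaching 34 mm above the ball's centre. Origin at the ball's centre, 22 mm above the table as it stands on its foot; z up through the cap. About 40 g, loose, standing on the table.
- gold_painted: Painted Christmas bauble: a hard gold ball with white bands and a circle of white dots, 50 mm across, flat foot 24 mm wide, small silver cap on top reaching 34 mm above the ball's centre. Origin at the ball's centre, 22 mm above the table as it stands on its foot; z up through the cap. About 40 g, loose, standing on the table.
- purple_ring: Empty purple drying ring, fixed to the table: outer diameter 56 mm, hole 34 mm, 16 mm high. Origin on the table at the centre of the ring; z up. A bauble seated in its hole settles with the ball's centre about 34 mm above the table (18 mm above the ring's top).
- blue_ring: Empty blue drying ring, fixed to the table: outer diameter 56 mm, hole 34 mm, 16 mm high. Origin on the table at the centre of the ring; z up. A bauble seated in its hole settles with the ball's centre about 34 mm above the table (18 mm above the ring's top).
- green_ring: Empty green drying ring, fixed to the table: outer diameter 56 mm, hole 34 mm, 16 mm high. Origin on the table at the centre of the ring; z up. A bauble seated in its hole settles with the ball's centre about 34 mm above the table (18 mm above the ring's top).
- gold_ring: Empty gold drying ring, fixed to the table: outer diameter 56 mm, hole 34 mm, 16 mm high. Origin on the table at the centre of the ring; z up. A bauble seated in its hole settles with the ball's centre about 34 mm above the table (18 mm above the ring's top).
- purple_plain: Plain purple bauble with no white decoration, not to be moved: a hard ball 50 mm across, flat foot 24 mm wide, small silver cap on top reaching 34 mm above the ball's centre. Origin at the ball's centre, 22 mm above the table as it stands on its foot; z up through the cap. Loose, standing on the table.
- green_plain: Plain green bauble with no white decoration, not to be moved: a hard ball 50 mm across, flat foot 24 mm wide, small silver cap on top reaching 34 mm above the ball's centre. Origin at the ball's centre, 22 mm above the table as it stands on its foot; z up through the cap. Loose, standing on the table.
Mind the look-alikes: they are no part of the job. Of the things that look like the green_ring, take the one that is farthest from the robot's base at the start.

How it is judged:
By the outcome, as a careful person would: the job done as asked, in the order asked, and still so for the second after the job is handed in, with the robot touching nothing.
It also fails if it takes over 96 s, if anything falls off the work surface, if the arm or the gripper's body presses on something with over 40 N, if the wrist force passes 120 N, or if a joint passes its speed limit or range.

## Robot

A 7-joint arm with a two-finger parallel gripper is mounted at the origin on the work surface. World frame = base frame: x ahead of the robot, y to its left, z up, the work surface at z = 0. Lengths are in m, angles in rad, forces in N, time in s.
With the tool pointing down it reaches from about 0.35 to 0.9 m from the base axis. Payload 8.1 kg.
Tool frame: the origin (TCP) lies midway between the tips of the shut fingers; the grasp point (between the pads) lies robot.grasp_offset behind it (robot.grasp_offset is the distance from the TCP to the grasp point, in m); z points along the fingers, y is the line along which they close (so a half turn about z gives the same grasp; the last joint's range is limited). The gripper opens to 92 mm and grips with 3 to 60 N. Pads are 19 mm wide; open, the fingers measure 130 mm over their backs; the gripper's body (75 mm by 190 mm) begins 47 mm behind the grasp point.
Start: joints at [1.207, 0.434, 0.025, 1.573, -0.012, 1.134, -0.075], TCP at [0.161, -0.604, 0.227] pointing down, gripper open.
Joint ranges: [-2.62, 2.62], [-0.44, 2.09], [-1.27, 1.32], [0.08, 2.57], [-1.32, 4.46], [0.12, 2], [-2.74, 2.74]. Speed limits (rad/s): [2.22, 2.22, 3.01, 3.01, 3.14, 3.14, 3.14].

## Interface

Orientations are given as a unit quaternion [x, y, z, w].
In Python, from station import robot gives the robot as it stands.
- The arm moves only by the tool move_arm, never from a script. Its argument "series" is a list of rows, each an object of numbers: "tx", "ty", "tz": the shift along the world's x, y, z in cm; "rx", "ry", "rz": the turn, a rotation vector about the world's x, y, z in rad; "fingers": the opening, from -1 (shut) to 1 (fully open). A call has 1 to 12 rows; each row shifts and turns the commanded pose from where the row before left it; what a row does not reach is not made up. A row lasts 1/8 s, in which the tool goes at most 62.5 mm and 10.7 degrees, less where a joint would pass 70% of its speed; a pose out of reach is approached as far as the arm can. A call is refused whole if a number of a shift passes 6.25 or a number of a turn 0.188, either way. A call with a gripper value outside its range is refused whole. The fingers move at their own pace and stop on an object; the grip force is fixed at half the most. Time passes only in rows, so rows that do not move let the fingers close. It gives the time, the measured TCP pose, the force, the opening and the grip force at its end, in the units of the state.
- robot.read_state(): the state, without advancing time (a new reading comes with each control period).
- robot.camera(name): name is "side" or "top"; returns a dict with "pixels" (400x640x3 uint8, red, green, blue), "intrinsics" (3x3 intrinsics, pixels), "T" (4x4, takes a point from camera to world coordinates). Camera axes: x right, y up, looking along -z (the intrinsics and any distortion apply to the point x, -y, -z); pixel columns grow to the right and rows downward; lengths in m; the calibration is good to about 2 mm. A picture is of the moment at which its call begins. There is no depth.
- robot.close_job(): hands the job in; it is judged then, once.
The state is a dict: "time_s": time; "joints": joint angles; "dq": joint speeds; "joint_efforts": joint torques, N m; "eef_pos": TCP position; "ee_rot": TCP orientation; "contact_force": force on the tool from outside, world axes, zero at the start; "torque": the same for the moment, N m; "gripper_width": opening from 0.0 (shut) to 1.0 (fully open); "finger_force": force on a finger pad.
Only numpy, scipy, OpenCV 4.12 (cv2) and the standard library are available. Lean on these libraries where they do the work, as an engineer would, in place of code of your own. Each camera call takes 0.05 s, during which the arm holds its last target. There are 200 camera calls.

## Working session

There is one attempt and no reset: what is moved stays moved. The work goes in short steps, Python scripts to look and compute and a tool call to move; the robot and the scene stay as the last step left them, time stands still between calls to the robot, and variables do not carry over. Pictures are saved under pics/ and viewed, at most 14 in all, crops included, and the job is handed in when it is done.

Besides the shell and the picture viewer there is one more tool, called by a JSON object that holds its "name" and its "arguments", one argument or row to a line. move_arm: Moves the arm, as the interface text tells. Its arguments: {"type":"object","properties":{"series":{"type":"array"}},"required":["series"]}

```bash
mkdir -p pics; ls
python3 - <<'E'
from station import robot
import cv2,numpy as np
s=robot.read_state(); print(s, robot.grasp_offset)
for n in("side","top"):
    c=robot.camera(n); cv2.imwrite(f"pics/{n}0.png",c["pixels"][...,::-1]); print(n,c["intrinsics"],c["T"],[k for k in c])
E
```

```text
pics
{'time_s': 0.0, 'joints': array([ 1.20738523,  0.43521098,  0.02497982,  1.57409125, -0.01157765,
        1.13401539, -0.07508201]), 'dq': array([-4.76320280e-04,  5.06056603e-05, -3.00166000e-04,  1.21257718e-03,
       -1.53720528e-03, -1.44547148e-04, -3.50957674e-04]), 'joint_efforts': array([-5.39744578e-04, -6.67842722e+01,  9.84083824e-01, -3.14460039e+01,
       -6.08883868e-02,  4.29487566e-02,  1.55081361e-04]), 'eef_pos': array([ 0.16096568, -0.60338374,  0.22595479]), 'ee_rot': array([ 9.91512082e-01,  1.30012178e-01, -1.84499426e-04, -7.68369480e-04]), 'contact_force': array([ 0.32457784, -0.98884202, -0.68396765]), 'torque': array([ 0.01681674, -0.01232615,  0.00917942]), 'finger_force': 0.0, 'gripper_width': 1.0010602837324398} 0.0188
side [[513.3800283    0.         326.50891668]
 [  0.         513.3800283  193.90157374]
 [  0.           0.           1.        ]] [[-0.94963889  0.13554378 -0.28251347  0.10571656]
 [-0.31256667 -0.47332739  0.8235674   1.04733784]
 [-0.02209193  0.87039593  0.49185656  0.686891  ]
 [ 0.          0.          0.          1.        ]] ['pixels', 'intrinsics', 'T']
top [[392.044613     0.         323.88160821]
 [  0.         392.044613   206.02209215]
 [  0.           0.           1.        ]] [[-0.02541527  0.98833042 -0.15019003  0.34535092]
 [-0.99953691 -0.02763816 -0.0127314   0.02354117]
 [-0.0167338   0.14979691  0.98857517  0.84788456]
 [ 0.          0.          0.          1.        ]] ['pixels', 'intrinsics', 'T']
```

View pics/top0.png

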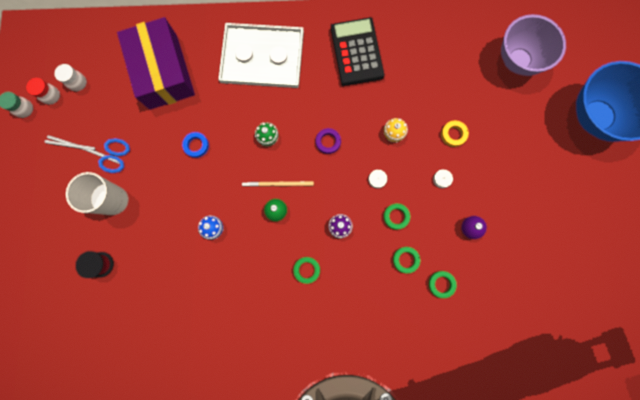

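View pics/side0.png

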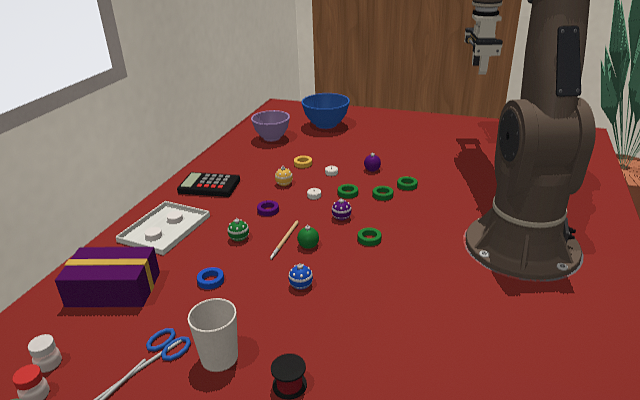

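Top view: painted green (266,133), gold (396,129), blue (210,227) and purple (340,226). Plain green is at (275,210) and plain purple at (474,228). Rings: blue (195,144), purple (328,141), gold (455,133), and four green ones at (397,216), (407,260), (443,284) and (307,270). The side view shows the same objects. Next I'll measure them by triangulating across both views.

```bash
cat > h.py <<'E'
import cv2,numpy as np
from station import robot
def ray(c,p):
    k=c["intrinsics"]; d=np.array([(p[0]-k[0,2])/k[0,0],-(p[1]-k[1,2])/k[1,1],-1])
    d=c["T"][:3,:3]@d; return c["T"][:3,3],d/np.linalg.norm(d)
def plane(c,p,z):
    o,d=ray(c,p); return o+d*(z-o[2])/d[2]
def tri(ca,pa,cb,pb):
    o1,d1=ray(ca,pa); o2,d2=ray(cb,pb)
    t=np.linalg.lstsq(np.c_[d1,-d2],o2-o1,rcond=None)[0]
    a,b=o1+t[0]*d1,o2+t[1]*d2; return (a+b)/2,np.linalg.norm(a-b)
def proj(c,P):
    q=c["T"][:3,:3].T@(np.asarray(P)-c["T"][:3,3]); k=c["intrinsics"]
    return np.array([k[0,2]-k[0,0]*q[0]/q[2],k[1,2]+k[1,1]*q[1]/q[2]])
def blobs(c,amin=60,amax=2500,k=7):
    # outlines of everything that is not red table, filled; opening by k removes caps
    s=4; im=cv2.resize(c["pixels"],None,fx=s,fy=s,interpolation=cv2.INTER_CUBIC)
    h,S,v=cv2.split(cv2.cvtColor(im,cv2.COLOR_RGB2HSV))
    m=((((h>8)&(h<170))|(S<110))*255).astype(np.uint8); out=[]
    for ct in cv2.findContours(m,cv2.RETR_EXTERNAL,cv2.CHAIN_APPROX_NONE)[0]:
        if not amin<cv2.contourArea(ct)/s**2<amax: continue
        f=np.zeros_like(m); cv2.drawContours(f,[ct],-1,255,-1)
        f=cv2.morphologyEx(f,cv2.MORPH_OPEN,cv2.getStructuringElement(cv2.MORPH_ELLIPSE,(k*s,k*s)))
        M=cv2.moments(f,True)
        if M["m00"]: out.append((((M["m10"]/M["m00"]+.5)/s-.5,(M["m01"]/M["m00"]+.5)/s-.5),M["m00"]/s**2))
    return out
E
python3 - <<'E'
from h import *
a,b=robot.camera("top"),robot.camera("side"); A,B=blobs(a),blobs(b,k=11)
G=dict(green_p=(266,133,.022),gold_p=(396,129,.022),blue_p=(210,227,.022),purple_p=(340,226,.022),green_plain=(275,210,.022),purple_plain=(474,228,.022),
 blue_r=(195,144,.008),purple_r=(328,141,.008),gold_r=(455,133,.008),g1=(397,216,.008),g2=(407,260,.008),g3=(443,284,.008),g4=(307,270,.008))
near=lambda L,p:min(L,key=lambda q:np.hypot(q[0][0]-p[0],q[0][1]-p[1]))
for n,(u,v,z) in G.items():
    p,ar=near(A,(u,v)); P=plane(a,p,z); q,br=near(B,proj(b,P))
    X,e=tri(a,p,b,q); print(n,np.round(p,1),round(ar),np.round(q,1),round(br),"X mm",np.round(X*1e3,1),"gap",round(e*1e3,1),"plane",np.round(P*1e3,1),"R",round(np.hypot(X[0],X[1]),3))
E
```

```text
green_p [266.3 133.9] 441 [237.8 230.1] 374 X mm [634.4 156.6  22.2] gap 0.2 plane [634.6 156.7  22. ] R 0.654
gold_p [395.1 129.8] 458 [283.3 176.5] 260 X mm [ 635.1 -125.9   22.5] gap 0.1 plane [ 635.2 -126.    22. ] R 0.647
blue_p [210.2 227.2] 483 [300.3 276.6] 493 X mm [431.9 276.6  22. ] gap 0.5 plane [432.1 276.7  22. ] R 0.513
purple_p [339.9 225.9] 459 [341.1 209.7] 317 X mm [427.2   1.3  22.9] gap 0.3 plane [427.5   1.3  22. ] R 0.427
green_plain [275.2 209.6] 451 [307.8 237.2] 387 X mm [465.9 138.1  22.2] gap 0.3 plane [466.  138.1  22. ] R 0.486
purple_plain [473.7 227.1] 469 [372.  162.5] 226 X mm [ 417.1 -278.9   23. ] gap 0.1 plane [ 417.2 -279.2   22. ] R 0.502
blue_r [195.  144.4] 577 [210.1 277.9] 511 X mm [619.8 318.4   7.6] gap 0.9 plane [620.2 318.4   8. ] R 0.697
purple_r [327.9 140.6] 530 [267.6 207.9] 292 X mm [619.6  21.6   7.7] gap 0.7 plane [619.8  21.7   8. ] R 0.62
gold_r [454.5 133.1] 606 [302.7 161.5] 204 X mm [ 628.1 -259.5    7.9] gap 0.6 plane [ 628.4 -259.4    8. ] R 0.68
g1 [396.6 216. ] 602 [347.6 190.7] 265 X mm [ 446.5 -121.7    8. ] gap 0.6 plane [ 446.8 -121.6    8. ] R 0.463
g2 [406.4 259.7] 630 [382.5 192.7] 270 X mm [ 353.1 -137.3    7.9] gap 0.4 plane [ 353.3 -137.2    8. ] R 0.379
g3 [442.3 284.2] 658 [407. 183.] 249 X mm [ 300.3 -209.3    8. ] gap 0.4 plane [ 300.5 -209.3    8. ] R 0.366
g4 [306.3 269.9] 622 [369.1 236.4] 385 X mm [337.   74.9   8. ] gap 0.6 plane [337.3  75.    8. ] R 0.345
```

Heights and gaps agree with the text: ball centres come out near 22 mm and ring mid-heights near 8 mm. Look-alikes:
- **Green rings:** (397,216) R 0.463, (407,260) R 0.379, (443,284) R 0.366 and (307,270) R 0.345. The first is farthest from the base, so it is the target.
- **Green baubles:** (266,133) is painted, (275,210) is plain.
- **Purple baubles:** (340,226) is painted, (474,228) is plain.

I'll confirm these in one enlarged crop.

```bash
python3 -c "
import cv2
i=cv2.imread('pics/top0.png')[110:310,180:500];cv2.imwrite('pics/crop1.png',cv2.resize(i,None,fx=2.5,fy=2.5,interpolation=cv2.INTER_CUBIC))"
```

```text
(no output)
```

View pics/crop1.png

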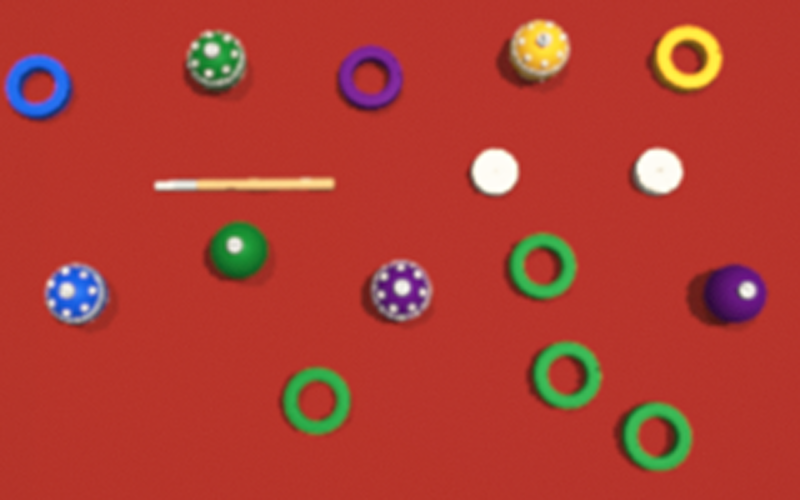

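The crop confirms it: purple, blue, green and gold each have white dots. The plain green and purple have none, and the target green ring is the one at crop (543,266), i.e. (397,216). I'll go in the listed order, starting with purple.

{"name": "move_arm", "arguments": {
  "series": [
    {"tx":2.2,"ty":5,"tz":-0.8,"fingers":0.7},
    {"tx":2.2,"ty":5,"tz":-0.8,"fingers":0.7},
    {"tx":2.2,"ty":5,"tz":-0.8,"fingers":0.7},
    {"tx":2.2,"ty":5,"tz":-0.8,"fingers":0.7},
    {"tx":2.2,"ty":5,"tz":-0.8,"fingers":0.7},
    {"tx":2.2,"ty":5,"tz":-0.8,"fingers":0.7},
    {"tx":2.2,"ty":5,"tz":-0.8,"fingers":0.7},
    {"tx":2.2,"ty":5,"tz":-0.8,"fingers":0.7},
    {"tx":2.2,"ty":5,"tz":-0.8,"fingers":0.7},
    {"tx":2.2,"ty":5,"tz":-0.8,"fingers":0.7},
    {"tx":2.2,"ty":5,"tz":-0.8,"fingers":0.7},
    {"tx":2.2,"ty":5,"tz":-0.8,"fingers":0.7}
  ]
}}

```text
invalid input at $.series[0]: expected keys tx, ty, tz, rx, ry, rz, fingers
```

{"name": "move_arm", "arguments": {
  "series": [
    {"tx":2.2,"ty":5,"tz":-0.8,"rx":0,"ry":0,"rz":0,"fingers":0.7},
    {"tx":2.2,"ty":5,"tz":-0.8,"rx":0,"ry":0,"rz":0,"fingers":0.7},
    {"tx":2.2,"ty":5,"tz":-0.8,"rx":0,"ry":0,"rz":0,"fingers":0.7},
    {"tx":2.2,"ty":5,"tz":-0.8,"rx":0,"ry":0,"rz":0,"fingers":0.7},
    {"tx":2.2,"ty":5,"tz":-0.8,"rx":0,"ry":0,"rz":0,"fingers":0.7},
    {"tx":2.2,"ty":5,"tz":-0.8,"rx":0,"ry":0,"rz":0,"fingers":0.7},
    {"tx":2.2,"ty":5,"tz":-0.8,"rx":0,"ry":0,"rz":0,"fingers":0.7},
    {"tx":2.2,"ty":5,"tz":-0.8,"rx":0,"ry":0,"rz":0,"fingers":0.7},
    {"tx":2.2,"ty":5,"tz":-0.8,"rx":0,"ry":0,"rz":0,"fingers":0.7},
    {"tx":2.2,"ty":5,"tz":-0.8,"rx":0,"ry":0,"rz":0,"fingers":0.7},
    {"tx":2.2,"ty":5,"tz":-0.8,"rx":0,"ry":0,"rz":0,"fingers":0.7},
    {"tx":0,"ty":0,"tz":0,"rx":0,"ry":0,"rz":0,"fingers":0.7}
  ]
}}

```text
time_s: 1.7
eef_pos: [0.4044, -0.0499, 0.1386]
ee_rot: [0.991, 0.134, 0.0, -0.001]
contact_force: [0.7, -0.8, -0.2]
gripper_width: 0.851
finger_force: 0.0
```

{"name": "move_arm", "arguments": {
  "series": [
    {"tx":1.2,"ty":2.6,"tz":-1,"rx":0,"ry":0,"rz":0,"fingers":0.7},
    {"tx":1.1,"ty":2.6,"tz":-2,"rx":0,"ry":0,"rz":0,"fingers":0.7},
    {"tx":0,"ty":0,"tz":-2,"rx":0,"ry":0,"rz":0,"fingers":0.7},
    {"tx":0,"ty":0,"tz":-2,"rx":0,"ry":0,"rz":0,"fingers":0.7},
    {"tx":0,"ty":0,"tz":0,"rx":0,"ry":0,"rz":0,"fingers":0.7},
    {"tx":0,"ty":0,"tz":0,"rx":0,"ry":0,"rz":0,"fingers":0.7},
    {"tx":0,"ty":0,"tz":0,"rx":0,"ry":0,"rz":0,"fingers":0.7}
  ]
}}

```text
time_s: 2.58
eef_pos: [0.4267, -0.0022, 0.0695]
ee_rot: [0.992, 0.13, 0.001, 0.0]
contact_force: [-0.3, -0.7, 0.6]
gripper_width: 0.854
finger_force: 0.0
```

Run:
```python
from h import *
s=robot.read_state();print(s["eef_pos"],s["ee_rot"],s["time_s"])
c=robot.camera("side");cv2.imwrite("pics/s1.png",cv2.resize(c["pixels"][120:280,220:440,::-1],None,fx=3.5,fy=3.5))
```

```text
[ 0.42666906 -0.00219951  0.06954021] [9.91554505e-01 1.29688735e-01 6.82544517e-04 1.70784445e-04] 2.575
```

View pics/s1.png

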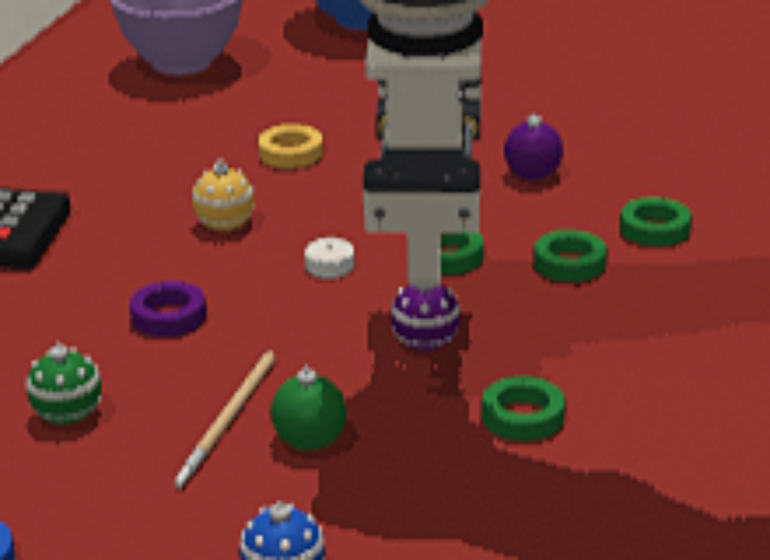

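The fingers straddle the purple painted bauble, seen at about (425,315) in the crop. I'll descend and close.

{"name": "move_arm", "arguments": {
  "series": [
    {"tx":0,"ty":0.3,"tz":-2,"rx":0,"ry":0,"rz":0,"fingers":0.7},
    {"tx":0,"ty":0,"tz":-2,"rx":0,"ry":0,"rz":0,"fingers":0.7},
    {"tx":0,"ty":0,"tz":-1.5,"rx":0,"ry":0,"rz":0,"fingers":0.7},
    {"tx":0,"ty":0,"tz":-0.5,"rx":0,"ry":0,"rz":0,"fingers":0.7},
    {"tx":0,"ty":0,"tz":0,"rx":0,"ry":0,"rz":0,"fingers":0.5},
    {"tx":0,"ty":0,"tz":0,"rx":0,"ry":0,"rz":0,"fingers":0.3},
    {"tx":0,"ty":0,"tz":0,"rx":0,"ry":0,"rz":0,"fingers":0.15},
    {"tx":0,"ty":0,"tz":0,"rx":0,"ry":0,"rz":0,"fingers":0},
    {"tx":0,"ty":0,"tz":0,"rx":0,"ry":0,"rz":0,"fingers":-0.3},
    {"tx":0,"ty":0,"tz":0,"rx":0,"ry":0,"rz":0,"fingers":-0.3},
    {"tx":0,"ty":0,"tz":0,"rx":0,"ry":0,"rz":0,"fingers":-0.3}
  ]
}}

```text
time_s: 4.0
eef_pos: [0.4264, 0.0011, 0.009]
ee_rot: [0.992, 0.13, 0.0, 0.0]
contact_force: [0.1, -0.3, 5.9]
gripper_width: 0.522
finger_force: 30.0
```

{"name": "move_arm", "arguments": {
  "series": [
    {"tx":0,"ty":0,"tz":1,"rx":0,"ry":0,"rz":0,"fingers":-0.3},
    {"tx":0,"ty":0,"tz":3,"rx":0,"ry":0,"rz":0,"fingers":-0.3},
    {"tx":0,"ty":0,"tz":3,"rx":0,"ry":0,"rz":0,"fingers":-0.3},
    {"tx":2.3,"ty":0.2,"tz":2,"rx":0,"ry":0,"rz":0,"fingers":-0.3},
    {"tx":4,"ty":0.4,"tz":0,"rx":0,"ry":0,"rz":0,"fingers":-0.3},
    {"tx":4,"ty":0.4,"tz":0,"rx":0,"ry":0,"rz":0,"fingers":-0.3},
    {"tx":4,"ty":0.4,"tz":0,"rx":0,"ry":0,"rz":0,"fingers":-0.3},
    {"tx":3,"ty":0.4,"tz":0,"rx":0,"ry":0,"rz":0,"fingers":-0.3},
    {"tx":2,"ty":0.2,"tz":0,"rx":0,"ry":0,"rz":0,"fingers":-0.3},
    {"tx":0,"ty":0,"tz":0,"rx":0,"ry":0,"rz":0,"fingers":-0.3},
    {"tx":0,"ty":0,"tz":0,"rx":0,"ry":0,"rz":0,"fingers":-0.3},
    {"tx":0,"ty":0,"tz":0,"rx":0,"ry":0,"rz":0,"fingers":-0.3}
  ]
}}

```text
time_s: 5.5
eef_pos: [0.6182, 0.0209, 0.0989]
ee_rot: [0.992, 0.13, -0.0, 0.0]
contact_force: [0.5, -0.5, -0.9]
gripper_width: 0.524
finger_force: 30.0
```

Run:
```python
from h import *
s=robot.read_state();print(s["eef_pos"],s["gripper_width"],s["finger_force"],s["contact_force"])
c=robot.camera("side");cv2.imwrite("pics/s2.png",cv2.resize(c["pixels"][110:270,180:400,::-1],None,fx=3.5,fy=3.5))
```

```text
[0.61821062 0.02091505 0.09890137] 0.5237523170466222 29.99982729088515 [ 0.53443735 -0.45552551 -0.93285728]
```

View pics/s2.png

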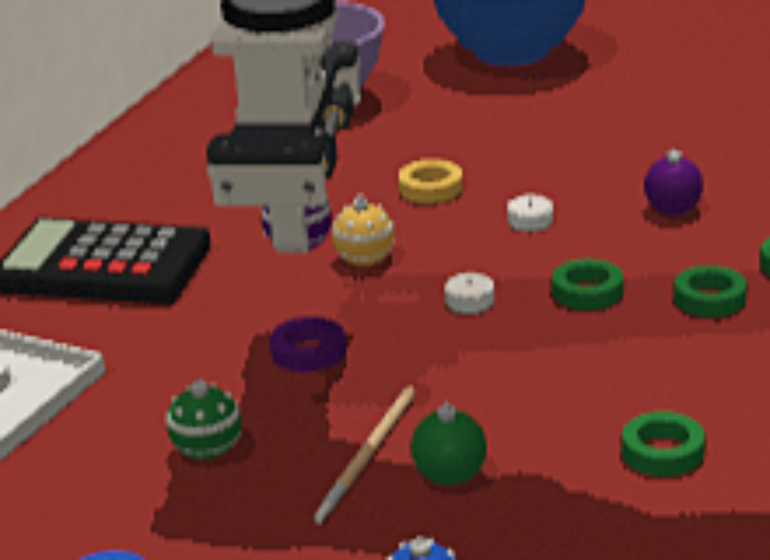

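The bauble is held upright above the purple ring, which is at about (308,343) in the crop. I'll lower it.

{"name": "move_arm", "arguments": {
  "series": [
    {"tx":0.1,"ty":0.1,"tz":-2,"rx":0,"ry":0,"rz":0,"fingers":-0.3},
    {"tx":0,"ty":0,"tz":-2,"rx":0,"ry":0,"rz":0,"fingers":-0.3},
    {"tx":0,"ty":0,"tz":-2,"rx":0,"ry":0,"rz":0,"fingers":-0.3},
    {"tx":0,"ty":0,"tz":-0.8,"rx":0,"ry":0,"rz":0,"fingers":-0.3},
    {"tx":0,"ty":0,"tz":-0.3,"rx":0,"ry":0,"rz":0,"fingers":-0.3},
    {"tx":0,"ty":0,"tz":-0.2,"rx":0,"ry":0,"rz":0,"fingers":-0.3},
    {"tx":0,"ty":0,"tz":-0.2,"rx":0,"ry":0,"rz":0,"fingers":-0.3},
    {"tx":0,"ty":0,"tz":-0.1,"rx":0,"ry":0,"rz":0,"fingers":-0.3},
    {"tx":0,"ty":0,"tz":-0.1,"rx":0,"ry":0,"rz":0,"fingers":-0.3},
    {"tx":0,"ty":0,"tz":0,"rx":0,"ry":0,"rz":0,"fingers":-0.3},
    {"tx":0,"ty":0,"tz":0,"rx":0,"ry":0,"rz":0,"fingers":-0.3}
  ]
}}

```text
time_s: 6.92
eef_pos: [0.6203, 0.0221, 0.022]
ee_rot: [0.992, 0.13, 0.0, 0.0]
contact_force: [-1.2, 0.1, 3.3]
gripper_width: 0.525
finger_force: 30.0
```

{"name": "move_arm", "arguments": {
  "series": [
    {"tx":-0.1,"ty":0,"tz":-0.1,"rx":0,"ry":0,"rz":0,"fingers":-0.3},
    {"tx":0,"ty":0,"tz":0,"rx":0,"ry":0,"rz":0,"fingers":-0.3},
    {"tx":0,"ty":0,"tz":0,"rx":0,"ry":0,"rz":0,"fingers":-0.3}
  ]
}}

```text
time_s: 7.3
eef_pos: [0.6197, 0.022, 0.0214]
ee_rot: [0.992, 0.13, 0.001, 0.0]
contact_force: [-1.6, -0.4, 7.3]
gripper_width: 0.524
finger_force: 30.0
```

{"name": "move_arm", "arguments": {
  "series": [
    {"tx":0,"ty":0,"tz":0,"rx":0,"ry":0,"rz":0,"fingers":0.1},
    {"tx":0,"ty":0,"tz":0,"rx":0,"ry":0,"rz":0,"fingers":0.2},
    {"tx":0,"ty":0,"tz":0,"rx":0,"ry":0,"rz":0,"fingers":0.4},
    {"tx":0,"ty":0,"tz":0,"rx":0,"ry":0,"rz":0,"fingers":0.7},
    {"tx":0,"ty":0,"tz":0,"rx":0,"ry":0,"rz":0,"fingers":0.7},
    {"tx":0,"ty":0,"tz":0,"rx":0,"ry":0,"rz":0,"fingers":0.7},
    {"tx":0,"ty":0,"tz":2,"rx":0,"ry":0,"rz":0,"fingers":0.7},
    {"tx":0,"ty":0,"tz":3,"rx":0,"ry":0,"rz":0,"fingers":0.7},
    {"tx":0,"ty":0,"tz":4,"rx":0,"ry":0,"rz":0,"fingers":0.7}
  ]
}}

```text
time_s: 8.43
eef_pos: [0.6188, 0.0221, 0.1124]
ee_rot: [0.992, 0.13, -0.0, -0.0]
contact_force: [-0.4, 0.3, 0.0]
gripper_width: 0.849
finger_force: 0.0
```

{"name": "move_arm", "arguments": {
  "series": [
    {"tx":-1.9,"ty":2.5,"tz":0,"rx":0,"ry":0,"rz":0,"fingers":0.7},
    {"tx":-2.8,"ty":3.8,"tz":0,"rx":0,"ry":0,"rz":0,"fingers":0.7},
    {"tx":-2.8,"ty":3.8,"tz":0,"rx":0,"ry":0,"rz":0,"fingers":0.7},
    {"tx":-2.8,"ty":3.8,"tz":0,"rx":0,"ry":0,"rz":0,"fingers":0.7},
    {"tx":-2.8,"ty":3.8,"tz":0,"rx":0,"ry":0,"rz":0,"fingers":0.7},
    {"tx":-2.8,"ty":3.8,"tz":-1,"rx":0,"ry":0,"rz":0,"fingers":0.7},
    {"tx":-1.9,"ty":2.6,"tz":-2,"rx":0,"ry":0,"rz":0,"fingers":0.7},
    {"tx":-1,"ty":1.3,"tz":-1,"rx":0,"ry":0,"rz":0,"fingers":0.7},
    {"tx":0,"ty":0,"tz":0,"rx":0,"ry":0,"rz":0,"fingers":0.7},
    {"tx":0,"ty":0,"tz":0,"rx":0,"ry":0,"rz":0,"fingers":0.7},
    {"tx":0,"ty":0,"tz":0,"rx":0,"ry":0,"rz":0,"fingers":0.7}
  ]
}}

```text
time_s: 9.8
eef_pos: [0.4323, 0.2754, 0.0715]
ee_rot: [0.992, 0.129, 0.001, 0.0]
contact_force: [0.5, -0.7, -0.5]
gripper_width: 0.851
finger_force: 0.0
```

```bash
cat > chk.py <<'E'
from h import *
s=robot.read_state();print(s["eef_pos"],s["time_s"])
a,b=robot.camera("top"),robot.camera("side")
cv2.imwrite("pics/top_chk.png",a["pixels"][...,::-1]);cv2.imwrite("pics/side_chk.png",b["pixels"][...,::-1])
A,B=blobs(a),blobs(b,k=11)
near=lambda L,p:min(L,key=lambda q:np.hypot(q[0][0]-p[0],q[0][1]-p[1]))
for n,P in dict(green_p=(634.4,156.6,22),gold_p=(635.1,-125.9,22),blue_p=(431.9,276.6,22),green_plain=(465.9,138.1,22),purple_plain=(417.1,-278.9,22),
 blue_r=(619.8,318.4,8),purple_r=(619.6,21.6,30),gold_r=(628.1,-259.5,8),g1=(446.5,-121.7,8)).items():
    P=np.array(P)/1e3; (p,ar),(q,br)=near(A,proj(a,P)),near(B,proj(b,P)); X,e=tri(a,p,b,q)
    print(n,round(ar),round(br),np.round(X*1e3,1),round(e*1e3,1))
E
python3 chk.py
```

```text
[0.43227471 0.27536143 0.07148719] 9.8
green_p 441 375 [634.4 156.7  22.1] 0.2
gold_p 460 265 [ 536.8 -128.1   28.2] 182.7
blue_p 451 375 [537. 169.  40.] 158.8
green_plain 451 265 [413.2 113.6 146.7] 69.7
purple_plain 468 226 [ 417.1 -278.9   23. ] 0.0
blue_r 578 511 [619.8 318.4   7.6] 0.9
purple_r 574 375 [678.1  30.4 -73.9] 57.3
gold_r 606 265 [ 572.3 -287.4  -71.1] 158.1
g1 602 265 [ 446.5 -121.7    8. ] 0.6
```

View pics/side_chk.png

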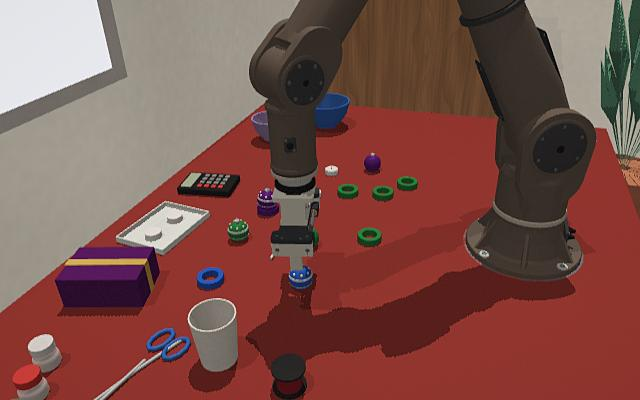

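Purple is seated in its ring at about (267,200). The mismatched rows in the printout come from the arm blocking the view. The fingers are over the blue bauble at (300,278), so I'll grasp it.

{"name": "move_arm", "arguments": {
  "series": [
    {"tx":0,"ty":0.1,"tz":-2,"rx":0,"ry":0,"rz":0,"fingers":0.7},
    {"tx":0,"ty":0,"tz":-2,"rx":0,"ry":0,"rz":0,"fingers":0.7},
    {"tx":0,"ty":0,"tz":-1.7,"rx":0,"ry":0,"rz":0,"fingers":0.7},
    {"tx":0,"ty":0,"tz":-0.5,"rx":0,"ry":0,"rz":0,"fingers":0.7},
    {"tx":0,"ty":0,"tz":0,"rx":0,"ry":0,"rz":0,"fingers":0.5},
    {"tx":0,"ty":0,"tz":0,"rx":0,"ry":0,"rz":0,"fingers":0.3},
    {"tx":0,"ty":0,"tz":0,"rx":0,"ry":0,"rz":0,"fingers":0.15},
    {"tx":0,"ty":0,"tz":0,"rx":0,"ry":0,"rz":0,"fingers":0},
    {"tx":0,"ty":0,"tz":0,"rx":0,"ry":0,"rz":0,"fingers":-0.3},
    {"tx":0,"ty":0,"tz":0,"rx":0,"ry":0,"rz":0,"fingers":-0.3},
    {"tx":0,"ty":0,"tz":0,"rx":0,"ry":0,"rz":0,"fingers":-0.3}
  ]
}}

```text
time_s: 11.28
eef_pos: [0.4314, 0.2772, 0.0091]
ee_rot: [0.992, 0.13, 0.0, -0.0]
contact_force: [-0.5, -1.2, 6.4]
gripper_width: 0.525
finger_force: 30.0
```

{"name": "move_arm", "arguments": {
  "series": [
    {"tx":0,"ty":0,"tz":1,"rx":0,"ry":0,"rz":0,"fingers":-0.3},
    {"tx":0,"ty":0,"tz":3,"rx":0,"ry":0,"rz":0,"fingers":-0.3},
    {"tx":0,"ty":0,"tz":3,"rx":0,"ry":0,"rz":0,"fingers":-0.3},
    {"tx":2.3,"ty":0.5,"tz":2,"rx":0,"ry":0,"rz":0,"fingers":-0.3},
    {"tx":4,"ty":0.9,"tz":0,"rx":0,"ry":0,"rz":0,"fingers":-0.3},
    {"tx":4,"ty":0.9,"tz":0,"rx":0,"ry":0,"rz":0,"fingers":-0.3},
    {"tx":4,"ty":0.9,"tz":0,"rx":0,"ry":0,"rz":0,"fingers":-0.3},
    {"tx":2.5,"ty":0.5,"tz":0,"rx":0,"ry":0,"rz":0,"fingers":-0.3},
    {"tx":2,"ty":0.4,"tz":0,"rx":0,"ry":0,"rz":0,"fingers":-0.3},
    {"tx":0,"ty":0,"tz":0,"rx":0,"ry":0,"rz":0,"fingers":-0.3},
    {"tx":0,"ty":0,"tz":0,"rx":0,"ry":0,"rz":0,"fingers":-0.3},
    {"tx":0,"ty":0,"tz":0,"rx":0,"ry":0,"rz":0,"fingers":-0.3}
  ]
}}

```text
time_s: 12.78
eef_pos: [0.6182, 0.3182, 0.099]
ee_rot: [0.991, 0.13, -0.0, 0.0]
contact_force: [-0.6, -0.3, -0.2]
gripper_width: 0.524
finger_force: 30.0
```

{"name": "move_arm", "arguments": {
  "series": [
    {"tx":0,"ty":0,"tz":-2,"rx":0,"ry":0,"rz":0,"fingers":-0.3},
    {"tx":0,"ty":0,"tz":-2,"rx":0,"ry":0,"rz":0,"fingers":-0.3},
    {"tx":0,"ty":0,"tz":-2,"rx":0,"ry":0,"rz":0,"fingers":-0.3},
    {"tx":0,"ty":0,"tz":-0.8,"rx":0,"ry":0,"rz":0,"fingers":-0.3},
    {"tx":0,"ty":0,"tz":-0.3,"rx":0,"ry":0,"rz":0,"fingers":-0.3},
    {"tx":0,"ty":0,"tz":-0.2,"rx":0,"ry":0,"rz":0,"fingers":-0.3},
    {"tx":0,"ty":0,"tz":-0.2,"rx":0,"ry":0,"rz":0,"fingers":-0.3},
    {"tx":0,"ty":0,"tz":-0.1,"rx":0,"ry":0,"rz":0,"fingers":-0.3},
    {"tx":0,"ty":0,"tz":-0.1,"rx":0,"ry":0,"rz":0,"fingers":-0.3},
    {"tx":0,"ty":0,"tz":0,"rx":0,"ry":0,"rz":0,"fingers":-0.3},
    {"tx":0,"ty":0,"tz":0,"rx":0,"ry":0,"rz":0,"fingers":-0.3}
  ]
}}

```text
time_s: 14.15
eef_pos: [0.6192, 0.3181, 0.0218]
ee_rot: [0.992, 0.13, 0.0, 0.0]
contact_force: [-0.0, -0.2, -0.1]
gripper_width: 0.522
finger_force: 30.0
```

{"name": "move_arm", "arguments": {
  "series": [
    {"tx":0,"ty":0,"tz":-0.1,"rx":0,"ry":0,"rz":0,"fingers":-0.3},
    {"tx":0,"ty":0,"tz":0,"rx":0,"ry":0,"rz":0,"fingers":-0.3},
    {"tx":0,"ty":0,"tz":0,"rx":0,"ry":0,"rz":0,"fingers":-0.3}
  ]
}}

```text
time_s: 14.52
eef_pos: [0.6193, 0.3182, 0.021]
ee_rot: [0.992, 0.13, 0.0, -0.0]
contact_force: [-0.7, -1.3, 2.9]
gripper_width: 0.524
finger_force: 30.0
```

{"name": "move_arm", "arguments": {
  "series": [
    {"tx":0,"ty":0,"tz":0,"rx":0,"ry":0,"rz":0,"fingers":0.1},
    {"tx":0,"ty":0,"tz":0,"rx":0,"ry":0,"rz":0,"fingers":0.2},
    {"tx":0,"ty":0,"tz":0,"rx":0,"ry":0,"rz":0,"fingers":0.4},
    {"tx":0,"ty":0,"tz":0,"rx":0,"ry":0,"rz":0,"fingers":0.7},
    {"tx":0,"ty":0,"tz":0,"rx":0,"ry":0,"rz":0,"fingers":0.7},
    {"tx":0,"ty":0,"tz":0,"rx":0,"ry":0,"rz":0,"fingers":0.7},
    {"tx":0,"ty":0,"tz":2,"rx":0,"ry":0,"rz":0,"fingers":0.7},
    {"tx":0,"ty":0,"tz":3,"rx":0,"ry":0,"rz":0,"fingers":0.7},
    {"tx":0,"ty":0,"tz":4,"rx":0,"ry":0,"rz":0,"fingers":0.7},
    {"tx":0,"ty":0,"tz":0,"rx":0,"ry":0,"rz":0,"fingers":0.7}
  ]
}}

```text
time_s: 15.78
eef_pos: [0.6214, 0.3199, 0.1163]
ee_rot: [0.992, 0.13, 0.004, -0.002]
contact_force: [0.7, 0.1, 0.4]
gripper_width: 0.852
finger_force: 0.0
```

{"name": "move_arm", "arguments": {
  "series": [
    {"tx":0.2,"ty":-2.2,"tz":0,"rx":0,"ry":0,"rz":0,"fingers":0.7},
    {"tx":0.3,"ty":-3.5,"tz":0,"rx":0,"ry":0,"rz":0,"fingers":0.7},
    {"tx":0.4,"ty":-4,"tz":-0.5,"rx":0,"ry":0,"rz":0,"fingers":0.7},
    {"tx":0.3,"ty":-3.5,"tz":-1,"rx":0,"ry":0,"rz":0,"fingers":0.7},
    {"tx":0.2,"ty":-2,"tz":-1.5,"rx":0,"ry":0,"rz":0,"fingers":0.7},
    {"tx":0.1,"ty":-1,"tz":-1,"rx":0,"ry":0,"rz":0,"fingers":0.7},
    {"tx":0,"ty":0,"tz":0,"rx":0,"ry":0,"rz":0,"fingers":0.7},
    {"tx":0,"ty":0,"tz":0,"rx":0,"ry":0,"rz":0,"fingers":0.7},
    {"tx":0,"ty":0,"tz":0,"rx":0,"ry":0,"rz":0,"fingers":0.7}
  ]
}}

```text
time_s: 16.9
eef_pos: [0.6342, 0.1579, 0.0713]
ee_rot: [0.991, 0.131, 0.0, -0.0]
contact_force: [0.9, -0.3, 0.3]
gripper_width: 0.848
finger_force: 0.0
```

```bash
python3 chk.py
```

```text
[0.63418769 0.15786765 0.07128531] 16.9
green_p 860 482 [490.4 355.9 248.7] 77.3
gold_p 860 259 [472.4 329.1 292.3] 86.1
blue_p 2036 388 [418.1 391.6 216.4] 104.7
green_plain 860 388 [455.3 367.4 212.2] 165.2
purple_plain 860 226 [387.6 291.6 340.8] 218.1
blue_r 860 766 [552.2 434.7 129.7] 28.3
purple_r 860 482 [490.4 355.9 248.7] 77.3
gold_r 860 204 [452.8 310.2 319.5] 107.5
g1 860 265 [413.  319.5 292.8] 198.1
```

View pics/side_chk.png

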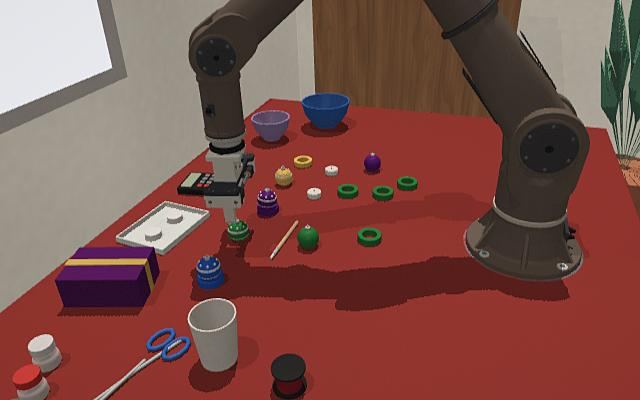

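Blue is seated at (208,272), purple at (267,203), and the gripper is over the painted green bauble at (237,231). I'll grasp green.

{"name": "move_arm", "arguments": {
  "series": [
    {"tx":0,"ty":-0.1,"tz":-2,"rx":0,"ry":0,"rz":0,"fingers":0.7},
    {"tx":0,"ty":0,"tz":-2,"rx":0,"ry":0,"rz":0,"fingers":0.7},
    {"tx":0,"ty":0,"tz":-1.7,"rx":0,"ry":0,"rz":0,"fingers":0.7},
    {"tx":0,"ty":0,"tz":-0.5,"rx":0,"ry":0,"rz":0,"fingers":0.7},
    {"tx":0,"ty":0,"tz":0,"rx":0,"ry":0,"rz":0,"fingers":0.5},
    {"tx":0,"ty":0,"tz":0,"rx":0,"ry":0,"rz":0,"fingers":0.3},
    {"tx":0,"ty":0,"tz":0,"rx":0,"ry":0,"rz":0,"fingers":0.15},
    {"tx":0,"ty":0,"tz":0,"rx":0,"ry":0,"rz":0,"fingers":0},
    {"tx":0,"ty":0,"tz":0,"rx":0,"ry":0,"rz":0,"fingers":-0.3},
    {"tx":0,"ty":0,"tz":0,"rx":0,"ry":0,"rz":0,"fingers":-0.3},
    {"tx":0,"ty":0,"tz":0,"rx":0,"ry":0,"rz":0,"fingers":-0.3}
  ]
}}

```text
time_s: 18.38
eef_pos: [0.6345, 0.1552, 0.0092]
ee_rot: [0.992, 0.13, 0.0, -0.0]
contact_force: [-0.7, 0.3, 6.0]
gripper_width: 0.525
finger_force: 30.0
```

{"name": "move_arm", "arguments": {
  "series": [
    {"tx":0,"ty":0,"tz":1,"rx":0,"ry":0,"rz":0,"fingers":-0.3},
    {"tx":0,"ty":0,"tz":3,"rx":0,"ry":0,"rz":0,"fingers":-0.3},
    {"tx":0,"ty":0,"tz":4,"rx":0,"ry":0,"rz":0,"fingers":-0.3},
    {"tx":-1.5,"ty":-2.2,"tz":2,"rx":0,"ry":0,"rz":0,"fingers":-0.3},
    {"tx":-2.8,"ty":-4.1,"tz":0,"rx":0,"ry":0,"rz":0,"fingers":-0.3},
    {"tx":-2.8,"ty":-4.1,"tz":0,"rx":0,"ry":0,"rz":0,"fingers":-0.3},
    {"tx":-2.8,"ty":-4.1,"tz":0,"rx":0,"ry":0,"rz":0,"fingers":-0.3},
    {"tx":-2.8,"ty":-4.1,"tz":0,"rx":0,"ry":0,"rz":0,"fingers":-0.3},
    {"tx":-2.8,"ty":-4.1,"tz":-1,"rx":0,"ry":0,"rz":0,"fingers":-0.3},
    {"tx":-2.0,"ty":-3,"tz":0,"rx":0,"ry":0,"rz":0,"fingers":-0.3},
    {"tx":-1.3,"ty":-2,"tz":0,"rx":0,"ry":0,"rz":0,"fingers":-0.3},
    {"tx":0,"ty":0,"tz":0,"rx":0,"ry":0,"rz":0,"fingers":-0.3}
  ]
}}

```text
time_s: 19.88
eef_pos: [0.445, -0.1236, 0.099]
ee_rot: [0.992, 0.128, -0.0, 0.0]
contact_force: [0.1, 0.2, -1.1]
gripper_width: 0.526
finger_force: 30.0
```

{"name": "move_arm", "arguments": {
  "series": [
    {"tx":0,"ty":0,"tz":0,"rx":0,"ry":0,"rz":0,"fingers":-0.3},
    {"tx":0,"ty":0,"tz":0,"rx":0,"ry":0,"rz":0,"fingers":-0.3}
  ]
}}

```text
time_s: 20.12
eef_pos: [0.4469, -0.1208, 0.0989]
ee_rot: [0.991, 0.131, 0.0, -0.0]
contact_force: [-0.3, 0.2, -0.5]
gripper_width: 0.523
finger_force: 30.0
```

{"name": "move_arm", "arguments": {
  "series": [
    {"tx":0,"ty":0,"tz":-2,"rx":0,"ry":0,"rz":0,"fingers":-0.3},
    {"tx":0,"ty":0,"tz":-2,"rx":0,"ry":0,"rz":0,"fingers":-0.3},
    {"tx":0,"ty":0,"tz":-2,"rx":0,"ry":0,"rz":0,"fingers":-0.3},
    {"tx":0,"ty":0,"tz":-0.8,"rx":0,"ry":0,"rz":0,"fingers":-0.3},
    {"tx":0,"ty":0,"tz":-0.3,"rx":0,"ry":0,"rz":0,"fingers":-0.3},
    {"tx":0,"ty":0,"tz":-0.2,"rx":0,"ry":0,"rz":0,"fingers":-0.3},
    {"tx":0,"ty":0,"tz":-0.2,"rx":0,"ry":0,"rz":0,"fingers":-0.3},
    {"tx":0,"ty":0,"tz":-0.1,"rx":0,"ry":0,"rz":0,"fingers":-0.3},
    {"tx":0,"ty":0,"tz":-0.1,"rx":0,"ry":0,"rz":0,"fingers":-0.3},
    {"tx":0,"ty":0,"tz":0,"rx":0,"ry":0,"rz":0,"fingers":-0.3},
    {"tx":0,"ty":0,"tz":0,"rx":0,"ry":0,"rz":0,"fingers":-0.3}
  ]
}}

```text
time_s: 21.5
eef_pos: [0.4462, -0.1219, 0.0218]
ee_rot: [0.992, 0.13, 0.0, 0.0]
contact_force: [-0.1, -0.9, -0.5]
gripper_width: 0.524
finger_force: 30.0
```

{"name": "move_arm", "arguments": {
  "series": [
    {"tx":0,"ty":0,"tz":-0.1,"rx":0,"ry":0,"rz":0,"fingers":-0.3},
    {"tx":0,"ty":0,"tz":0,"rx":0,"ry":0,"rz":0,"fingers":-0.3},
    {"tx":0,"ty":0,"tz":0,"rx":0,"ry":0,"rz":0,"fingers":-0.3}
  ]
}}

```text
time_s: 21.88
eef_pos: [0.4463, -0.1218, 0.021]
ee_rot: [0.992, 0.13, 0.0, 0.0]
contact_force: [-0.4, 0.2, 4.8]
gripper_width: 0.524
finger_force: 30.0
```

{"name": "move_arm", "arguments": {
  "series": [
    {"tx":0,"ty":0,"tz":0,"rx":0,"ry":0,"rz":0,"fingers":0.1},
    {"tx":0,"ty":0,"tz":0,"rx":0,"ry":0,"rz":0,"fingers":0.2},
    {"tx":0,"ty":0,"tz":0,"rx":0,"ry":0,"rz":0,"fingers":0.4},
    {"tx":0,"ty":0,"tz":0,"rx":0,"ry":0,"rz":0,"fingers":0.7},
    {"tx":0,"ty":0,"tz":0,"rx":0,"ry":0,"rz":0,"fingers":0.7},
    {"tx":0,"ty":0,"tz":0,"rx":0,"ry":0,"rz":0,"fingers":0.7},
    {"tx":0,"ty":0,"tz":2,"rx":0,"ry":0,"rz":0,"fingers":0.7},
    {"tx":0,"ty":0,"tz":3,"rx":0,"ry":0,"rz":0,"fingers":0.7},
    {"tx":0,"ty":0,"tz":4,"rx":0,"ry":0,"rz":0,"fingers":0.7},
    {"tx":0,"ty":0,"tz":0,"rx":0,"ry":0,"rz":0,"fingers":0.7}
  ]
}}

```text
time_s: 23.12
eef_pos: [0.448, -0.1222, 0.1132]
ee_rot: [0.992, 0.13, 0.002, 0.001]
contact_force: [-0.4, -0.8, -1.3]
gripper_width: 0.848
finger_force: 0.0
```

{"name": "move_arm", "arguments": {
  "series": [
    {"tx":2,"ty":-0.1,"tz":0,"rx":0,"ry":0,"rz":0,"fingers":0.7},
    {"tx":3.5,"ty":-0.1,"tz":0,"rx":0,"ry":0,"rz":0,"fingers":0.7},
    {"tx":4,"ty":-0.1,"tz":-0.5,"rx":0,"ry":0,"rz":0,"fingers":0.7},
    {"tx":4,"ty":-0.1,"tz":-1,"rx":0,"ry":0,"rz":0,"fingers":0.7},
    {"tx":3.4,"ty":0,"tz":-1.5,"rx":0,"ry":0,"rz":0,"fingers":0.7},
    {"tx":2,"ty":0,"tz":-1,"rx":0,"ry":0,"rz":0,"fingers":0.7},
    {"tx":0,"ty":0,"tz":0,"rx":0,"ry":0,"rz":0,"fingers":0.7},
    {"tx":0,"ty":0,"tz":0,"rx":0,"ry":0,"rz":0,"fingers":0.7},
    {"tx":0,"ty":0,"tz":0,"rx":0,"ry":0,"rz":0,"fingers":0.7}
  ]
}}

```text
time_s: 24.25
eef_pos: [0.6345, -0.1261, 0.0711]
ee_rot: [0.992, 0.13, -0.0, 0.0]
contact_force: [0.1, 0.2, 0.0]
gripper_width: 0.849
finger_force: 0.0
```

```bash
python3 chk.py|head -1
```

```text
[ 0.63447085 -0.12610446  0.07108643] 24.25
```

View pics/side_chk.png

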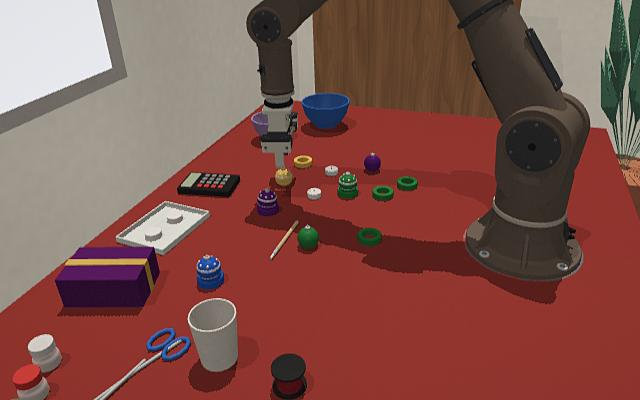

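Green is seated in the far green ring at (348,185), and the gripper is over the gold bauble at (283,177). I'll grasp gold.

{"name": "move_arm", "arguments": {
  "series": [
    {"tx":0,"ty":0,"tz":-2,"rx":0,"ry":0,"rz":0,"fingers":0.7},
    {"tx":0,"ty":0,"tz":-2,"rx":0,"ry":0,"rz":0,"fingers":0.7},
    {"tx":0,"ty":0,"tz":-1.7,"rx":0,"ry":0,"rz":0,"fingers":0.7},
    {"tx":0,"ty":0,"tz":-0.5,"rx":0,"ry":0,"rz":0,"fingers":0.7},
    {"tx":0,"ty":0,"tz":0,"rx":0,"ry":0,"rz":0,"fingers":0.5},
    {"tx":0,"ty":0,"tz":0,"rx":0,"ry":0,"rz":0,"fingers":0.3},
    {"tx":0,"ty":0,"tz":0,"rx":0,"ry":0,"rz":0,"fingers":0.15},
    {"tx":0,"ty":0,"tz":0,"rx":0,"ry":0,"rz":0,"fingers":0},
    {"tx":0,"ty":0,"tz":0,"rx":0,"ry":0,"rz":0,"fingers":-0.3},
    {"tx":0,"ty":0,"tz":0,"rx":0,"ry":0,"rz":0,"fingers":-0.3},
    {"tx":0,"ty":0,"tz":0,"rx":0,"ry":0,"rz":0,"fingers":-0.3}
  ]
}}

```text
time_s: 25.72
eef_pos: [0.6355, -0.1259, 0.0092]
ee_rot: [0.992, 0.13, 0.0, 0.0]
contact_force: [-0.7, 0.4, 5.2]
gripper_width: 0.526
finger_force: 30.0
```

{"name": "move_arm", "arguments": {
  "series": [
    {"tx":0,"ty":0,"tz":1,"rx":0,"ry":0,"rz":0,"fingers":-0.3},
    {"tx":0,"ty":0,"tz":3,"rx":0,"ry":0,"rz":0,"fingers":-0.3},
    {"tx":0,"ty":0,"tz":3,"rx":0,"ry":0,"rz":0,"fingers":-0.3},
    {"tx":-0.1,"ty":-1.9,"tz":2,"rx":0,"ry":0,"rz":0,"fingers":-0.3},
    {"tx":-0.2,"ty":-3.5,"tz":0,"rx":0,"ry":0,"rz":0,"fingers":-0.3},
    {"tx":-0.2,"ty":-3.5,"tz":0,"rx":0,"ry":0,"rz":0,"fingers":-0.3},
    {"tx":-0.1,"ty":-3,"tz":0,"rx":0,"ry":0,"rz":0,"fingers":-0.3},
    {"tx":-0.1,"ty":-1.5,"tz":0,"rx":0,"ry":0,"rz":0,"fingers":-0.3},
    {"tx":0,"ty":0,"tz":0,"rx":0,"ry":0,"rz":0,"fingers":-0.3},
    {"tx":0,"ty":0,"tz":0,"rx":0,"ry":0,"rz":0,"fingers":-0.3},
    {"tx":0,"ty":0,"tz":0,"rx":0,"ry":0,"rz":0,"fingers":-0.3}
  ]
}}

```text
time_s: 27.1
eef_pos: [0.6286, -0.258, 0.0989]
ee_rot: [0.991, 0.131, 0.0, -0.0]
contact_force: [0.5, 0.5, -0.9]
gripper_width: 0.523
finger_force: 30.0
```

{"name": "move_arm", "arguments": {
  "series": [
    {"tx":0,"ty":0,"tz":-2,"rx":0,"ry":0,"rz":0,"fingers":-0.3},
    {"tx":0,"ty":0,"tz":-2,"rx":0,"ry":0,"rz":0,"fingers":-0.3},
    {"tx":0,"ty":0,"tz":-2,"rx":0,"ry":0,"rz":0,"fingers":-0.3},
    {"tx":0,"ty":0,"tz":-0.5,"rx":0,"ry":0,"rz":0,"fingers":-0.3},
    {"tx":0,"ty":0,"tz":0,"rx":0,"ry":0,"rz":0,"fingers":-0.3},
    {"tx":0,"ty":0,"tz":0,"rx":0,"ry":0,"rz":0,"fingers":-0.3}
  ]
}}

```text
time_s: 27.85
eef_pos: [0.6287, -0.26, 0.0344]
ee_rot: [0.992, 0.13, 0.001, 0.0]
contact_force: [-0.2, 0.2, 0.5]
gripper_width: 0.525
finger_force: 30.0
```

{"name": "move_arm", "arguments": {
  "series": [
    {"tx":0,"ty":0,"tz":-0.5,"rx":0,"ry":0,"rz":0,"fingers":-0.3},
    {"tx":0,"ty":0,"tz":-0.3,"rx":0,"ry":0,"rz":0,"fingers":-0.3},
    {"tx":0,"ty":0,"tz":-0.2,"rx":0,"ry":0,"rz":0,"fingers":-0.3},
    {"tx":0,"ty":0,"tz":-0.2,"rx":0,"ry":0,"rz":0,"fingers":-0.3},
    {"tx":0,"ty":0,"tz":-0.1,"rx":0,"ry":0,"rz":0,"fingers":-0.3},
    {"tx":0,"ty":0,"tz":0,"rx":0,"ry":0,"rz":0,"fingers":-0.3},
    {"tx":0,"ty":0,"tz":0,"rx":0,"ry":0,"rz":0,"fingers":-0.3}
  ]
}}

```text
time_s: 28.72
eef_pos: [0.6284, -0.2598, 0.0214]
ee_rot: [0.992, 0.13, 0.0, 0.0]
contact_force: [-1.9, 0.3, 5.2]
gripper_width: 0.523
finger_force: 30.0
```

{"name": "move_arm", "arguments": {
  "series": [
    {"tx":0,"ty":0,"tz":0,"rx":0,"ry":0,"rz":0,"fingers":0.1},
    {"tx":0,"ty":0,"tz":0,"rx":0,"ry":0,"rz":0,"fingers":0.2},
    {"tx":0,"ty":0,"tz":0,"rx":0,"ry":0,"rz":0,"fingers":0.4},
    {"tx":0,"ty":0,"tz":0,"rx":0,"ry":0,"rz":0,"fingers":0.7},
    {"tx":0,"ty":0,"tz":0,"rx":0,"ry":0,"rz":0,"fingers":0.7},
    {"tx":0,"ty":0,"tz":0,"rx":0,"ry":0,"rz":0,"fingers":0.7},
    {"tx":0,"ty":0,"tz":2,"rx":0,"ry":0,"rz":0,"fingers":0.7},
    {"tx":0,"ty":0,"tz":3,"rx":0,"ry":0,"rz":0,"fingers":0.7},
    {"tx":0,"ty":0,"tz":4,"rx":0,"ry":0,"rz":0,"fingers":0.7},
    {"tx":0,"ty":0,"tz":4,"rx":0,"ry":0,"rz":0,"fingers":0.7},
    {"tx":0,"ty":0,"tz":4,"rx":0,"ry":0,"rz":0,"fingers":0.7}
  ]
}}

```text
time_s: 30.1
eef_pos: [0.6282, -0.2598, 0.1938]
ee_rot: [0.992, 0.13, 0.001, 0.0]
contact_force: [1.2, -0.2, 0.3]
gripper_width: 0.849
finger_force: 0.0
```

{"name": "move_arm", "arguments": {
  "series": [
    {"tx":-3,"ty":-3,"tz":1,"rx":0,"ry":0,"rz":0,"fingers":0.7},
    {"tx":-4,"ty":-3.5,"tz":1,"rx":0,"ry":0,"rz":0,"fingers":0.7},
    {"tx":-4,"ty":-3.5,"tz":0,"rx":0,"ry":0,"rz":0,"fingers":0.7},
    {"tx":-4,"ty":-3.5,"tz":0,"rx":0,"ry":0,"rz":0,"fingers":0.7},
    {"tx":-4,"ty":-3.5,"tz":0,"rx":0,"ry":0,"rz":0,"fingers":0.7},
    {"tx":-4,"ty":-3.5,"tz":0,"rx":0,"ry":0,"rz":0,"fingers":0.7},
    {"tx":-4,"ty":-3.5,"tz":0,"rx":0,"ry":0,"rz":0,"fingers":0.7},
    {"tx":-4,"ty":-3.5,"tz":0,"rx":0,"ry":0,"rz":0,"fingers":0.7},
    {"tx":-4,"ty":-3,"tz":0,"rx":0,"ry":0,"rz":0,"fingers":0.7},
    {"tx":-3,"ty":-2,"tz":0,"rx":0,"ry":0,"rz":0,"fingers":0.7},
    {"tx":0,"ty":0,"tz":0,"rx":0,"ry":0,"rz":0,"fingers":0.7},
    {"tx":0,"ty":0,"tz":0,"rx":0,"ry":0,"rz":0,"fingers":0.7}
  ]
}}

```text
time_s: 31.6
eef_pos: [0.2491, -0.5844, 0.2118]
ee_rot: [0.991, 0.13, 0.001, 0.0]
contact_force: [0.2, 0.2, 0.3]
gripper_width: 0.849
finger_force: 0.0
```

```bash
sed -i 's/blue_r=(619.8,318.4,8),purple_r=(619.6,21.6,30),gold_r=(628.1,-259.5,8),g1=(446.5,-121.7,8)/blue_r=(619.8,318.4,30),purple_r=(619.6,21.6,30),gold_r=(628.1,-259.5,30),g1=(446.5,-121.7,30)/' chk.py; python3 chk.py; python3 -c "
import cv2
i=cv2.imread('pics/side_chk.png')[140:300,180:440];cv2.imwrite('pics/crop9.png',cv2.resize(i,None,fx=3,fy=3,interpolation=cv2.INTER_CUBIC))"
```

```text
[ 0.24910908 -0.58444862  0.21183828] 31.6
green_p 575 479 [618.4  21.8  22.1] 1.2
gold_p 287 351 [526.7 -64.  121.4] 43.2
blue_p 451 388 [465.9 138.1  22.2] 0.3
green_plain 451 388 [465.9 138.1  22.2] 0.3
purple_plain 468 226 [ 417.1 -278.9   23. ] 0.1
blue_r 665 767 [619.6 317.4  20. ] 0.8
purple_r 575 479 [618.4  21.8  22.1] 1.2
gold_r 685 351 [ 626.1 -256.9   23.8] 0.8
g1 609 440 [ 445.4 -119.7   23.4] 0.4
```

View pics/crop9.png

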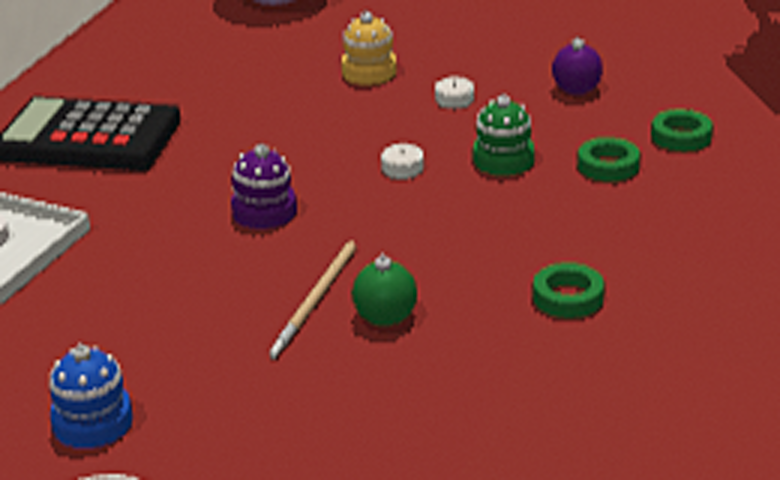

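View pics/top_chk.png

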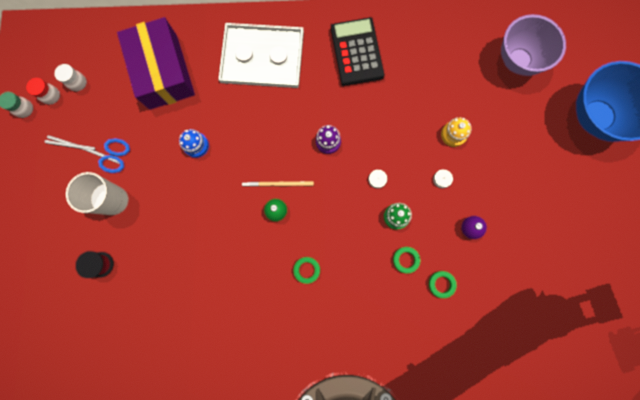

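All four painted baubles sit upright in their own rings: blue (193,143), purple (328,138), gold (457,131) and green (398,215) in the top view. Both plain baubles measure the same positions as at the start. I'll hand the job in.

```bash
python3 -c "
from station import robot
print(robot.close_job())"
```

```text
the job is handed in; nothing more can be done
None
```

The four painted baubles were set in order (purple, blue, green, gold) into their own rings, caps up, the plain ones unmoved, and the job was handed in at about 32 s; no verdict was returned.

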